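Sort chest suction electrodes by the feel of their bulbs

ROBOT

A 6-joint arm with a two-finger parallel gripper is mounted at the origin on the work surface. World frame = base frame: x ahead of the robot, y to its left, z up, the work surface at z = 0. Lengths are in m, angles in rad, forces in N, time in s.
With the tool pointing down it reaches from about 0.275 to 0.725 m from the base axis. Payload 5.6 kg.
Tool frame: the origin (TCP) lies midway between the tips of the shut fingers; the grasp point (between the pads) lies 19 mm behind it; z points along the fingers, y is the line along which they close (so a half turn about z gives the same grasp; the last joint's range is limited). The gripper opens to 85 mm and grips with 20 to 120 N. Pads are 22 mm wide; open, the fingers measure 114 mm over their backs; the gripper's body (76 mm by 85 mm) begins 54 mm behind the grasp point. The pads swing forward as they close: fully open they stand 13 mm farther back than shut.
Start: joints at [1.483, 0.255, 0.108, 0, -1.424, -0.285], TCP at [0.2, 0.512, 0.231] pointing down, gripper open.
Joint ranges: [-2.95, 2.95], [-1.21, 1.97], [-1.09, 1.5], [-2.87, 1.71], [-2.94, -0.07], [-3.05, 3.05]. Speed limits (rad/s): [2.57, 2.57, 3.14, 3.14, 3.14, 3.14].

INTERFACE

Orientations are given as a unit quaternion [w, x, y, z].
In Python, from rig import sensors, grab_frame, get_calibration, order gives the robot as it stands.
- The arm moves only by the tool arm_command, never from a script. Its argument "plan" is a list of rows, each a list of 7 numbers: the closure, from -1 (fully open) to 1 (shut), then the shift along the tool's x, y, z in m, then the turn, a rotation vector about the tool's x, y, z in degrees. In form: [[hand, dx, dy, dz, wx, wy, wz], ...]. A call has 1 to 8 rows; each row shifts and turns the commanded pose from where the row before left it, along the tool's axes as they then stand; what a row does not reach is not made up. A row lasts 1/8 s, in which the tool goes at most 62.5 mm and 10.7 degrees, less where a joint would pass 70% of its speed; a pose out of reach is approached as far as the arm can. A call with a gripper value outside its range is refused whole. The fingers move at their own pace and stop on an object; the grip force is fixed at half the most. Time passes only in rows, so rows that do not move let the fingers close. It gives the time, the measured TCP pose, the force, the opening and the grip force at its end, in the units of the state.
- sensors.get_obs(): the state, without advancing time (a new reading comes with each control period).
- grab_frame(name): name is "scene" or "side" or "wrist"; returns the picture (480x640x3 uint8, red, green, blue); there is no depth.
- get_calibration(name): a dict with "fx", "fy", "cx", "cy" (pixels), "D" ([k1, k2, p1, p2, k3] as OpenCV has them; the pictures are not rectified), "world_to_cam" (4x4, takes a point from world to camera coordinates). Camera axes: x right, y up, looking along -z (the intrinsics and any distortion apply to the point x, -y, -z); pixel columns grow to the right and rows downward; lengths in m; the calibration is good to about 2 mm. A picture is of the moment at which its call begins: read the wrist's pose just before it. get_calibration takes no time and is no camera call; for the wrist camera it gives the pose at the moment of the call.
- order.close_job(): hands the job in; it is judged then, once.
The state is a dict: "clock": time; "qpos": joint angles; "joint_velocities": joint speeds; "tau": joint torques, N m; "tcp_pos": TCP position; "ee_rot": TCP orientation; "ft_force": force on the tool from outside, world axes, zero at the start; "moment": the same for the moment, N m; "gripper_width": opening from 0.0 (shut) to 1.0 (fully open); "finger_force": force on a finger pad.
Only numpy, scipy, OpenCV 4.12 (cv2) and the standard library are available. Lean on these libraries where they do the work, as an engineer would, in place of code of your own. Each camera call takes 0.05 s, during which the arm holds its last target. There are 200 camera calls.

TASK

Pinch the rubber bulb of each of the three chest electrodes to feel whether it is still soft or has gone hard. Put every electrode with a soft bulb back into a socket of the white storage rack, upright and fully home (one per socket, any socket), and stand every hardened one upright in the steel discard tray. Be gentle: do not crush a bulb or ram or drop an electrode, and leave the other things on the table where they are.

Things in the scene. Friction and masses are not known exactly. Their poses are not given: they have to be found in the camera images.
- electrode_a: chest suction electrode standing on its metal cup (32 mm diameter, 15 high); black rubber bulb 36 mm wide, 61 mm tall, about 100 g. Origin: centre of cup underside. Brass lead post sticks out to +x from the neck, 19.5 mm up, 24 mm from the axis. Two flat pinch faces look to +y and -y, 40 mm apart, 24 wide, 25 to 55 mm up. All look alike. Ramming or dropping it with over 50 N is harmful.
- electrode_b: chest suction electrode standing on its metal cup (32 mm diameter, 15 high); black rubber bulb 36 mm wide, 61 mm tall, about 100 g. Origin: centre of cup underside. Brass lead post sticks out to +x from the neck, 19.5 mm up, 24 mm from the axis. Two flat pinch faces look to +y and -y, 40 mm apart, 24 wide, 25 to 55 mm up. All look alike. Ramming or dropping it with over 50 N is harmful.
- electrode_c: chest suction electrode standing on its metal cup (32 mm diameter, 15 high); black rubber bulb 36 mm wide, 61 mm tall, about 100 g. Origin: centre of cup underside. Brass lead post sticks out to +x from the neck, 19.5 mm up, 24 mm from the axis. Two flat pinch faces look to +y and -y, 40 mm apart, 24 wide, 25 to 55 mm up. All look alike. Ramming or dropping it with over 50 N is harmful.
- electrode_a_pinch (a point): point on the axis of electrode_a midway between its pinch faces, 40 mm up; pinch squarely along y. Only squeezing tells soft from hard: under 10 to 20 N a soft bulb gives 16 mm in all and bottoms out at about 24 mm between the fingers; a hardened one gives 2 to 5 mm (35 to 38 mm left). Both spring back. Gripper readings may be 4 mm off. Over 45 N on a finger crushes a bulb.
- electrode_b_pinch (a point): point on the axis of electrode_b midway between its pinch faces, 40 mm up; pinch squarely along y. Only squeezing tells soft from hard: under 10 to 20 N a soft bulb gives 16 mm in all and bottoms out at about 24 mm between the fingers; a hardened one gives 2 to 5 mm (35 to 38 mm left). Both spring back. Gripper readings may be 4 mm off. Over 45 N on a finger crushes a bulb.
- electrode_c_pinch (a point): point on the axis of electrode_c midway between its pinch faces, 40 mm up; pinch squarely along y. Only squeezing tells soft from hard: under 10 to 20 N a soft bulb gives 16 mm in all and bottoms out at about 24 mm between the fingers; a hardened one gives 2 to 5 mm (35 to 38 mm left). Both spring back. Gripper readings may be 4 mm off. Over 45 N on a finger crushes a bulb.
- rack: fixed white plastic storage block, 190 x 64 x 22 mm, with three round sockets in a row along its x axis, 60 mm apart. Origin: centre of its underside (on the table). It stands on one side of the electrodes, left or right.
- rack_hole0 (a point): centre of the mouth of a rack socket, in the block's top face, 22 mm above the table: 36 mm wide, 12 mm deep, flat-bottomed, for an electrode's cup; when fully home the cup's underside is 10 mm above the rack's underside and the lead post clears the top face by about 5 mm, any way round
- rack_hole1 (a point): centre of the mouth of a rack socket, in the block's top face, 22 mm above the table: 36 mm wide, 12 mm deep, flat-bottomed, for an electrode's cup; when fully home the cup's underside is 10 mm above the rack's underside and the lead post clears the top face by about 5 mm, any way round
- rack_hole2 (a point): centre of the mouth of a rack socket, in the block's top face, 22 mm above the table: 36 mm wide, 12 mm deep, flat-bottomed, for an electrode's cup; when fully home the cup's underside is 10 mm above the rack's underside and the lead post clears the top face by about 5 mm, any way round
- tray: fixed shallow open steel discard tray, 190 (its x) x 130 (its y) x 25 mm outside, walls and floor about 4 mm thick. Origin: centre of its underside (on the table). On the other side from the rack.
- tape_roll: bystander: paper tape roll, 44 mm diameter, 18 mm high; origin: centre of its underside
- cream_jar: bystander: small white jar, 36 mm diameter, 35 mm high; origin: centre of its underside
- adapter: bystander: black power adapter, 100 x 50 x 30 mm; origin: centre of its underside
- clip_box: bystander: grey box, 70 x 50 x 22 mm; origin: centre of its underside
- bowl: bystander: clear plastic bowl, 110 mm wide, 45 mm high; origin: centre of its underside
Mind the look-alikes: they are no part of the job. What is shaped like the electrode_a but turquoise is not meant. What is shaped like the electrode_c but blue or pink is not meant.

How it is judged:
On the way:
1. a bulb has been pinched between the fingers (5 N or more on it) ((contact force between the fingers and electrode_a above 5 N or contact force between the fingers and electrode_b above 5 N or contact force between the fingers and electrode_c above 5 N)), for 0.2 s.
At the end, for the whole second after the job is handed in: Soft ones: in rack sockets, within 6 mm of centre, underside under 3.5 mm above the socket floor. Hardened ones: between the tray walls, underside under 12 mm above the tray underside. All upright (tilt under 0.15 rad) and at rest ((horizontal distance between electrode_a and rack_hole0 below 0.006 m or horizontal distance between electrode_a and rack_hole1 below 0.006 m or horizontal distance between electrode_a and rack_hole2 below 0.006 m) and z of electrode_a in the frame of rack between 0.006 and 0.0135 m and angle between each of electrode_a, electrode_c, electrode_b's own z axis and vertical below 0.15 rad and (horizontal distance between electrode_c and rack_hole0 below 0.006 m or horizontal distance between electrode_c and rack_hole1 below 0.006 m or horizontal distance between electrode_c and rack_hole2 below 0.006 m) and z of electrode_c in the frame of rack between 0.006 and 0.0135 m and x of electrode_b_pinch in the frame of tray between -0.09 and 0.09 m and y of electrode_b_pinch in the frame of tray between -0.06 and 0.06 m and z of electrode_b in the frame of tray below 0.012 m and linear speed of each of electrode_a, electrode_b, electrode_c below 0.02 m/s); the robot touches nothing.
It fails at once if a bulb is crushed: over 45 N on a finger (90 N for both) (contact force between the fingers and electrode_a above 90 N or contact force between the fingers and electrode_b above 90 N or contact force between the fingers and electrode_c above 90 N).
It fails at once if an electrode is rammed or dropped on the rack or tray with over 50 N (contact force between any of electrode_a, electrode_b, electrode_c and rack above 50 N or contact force between any of electrode_a, electrode_b, electrode_c and tray above 50 N).
It fails at once if another thing on the table is moved by over 25 mm (distance of any of tape_roll, cream_jar, adapter, clip_box, bowl from where it was at the start of the episode above 0.025 m).
It also fails if it takes over 64 s, if anything falls off the work surface, if the arm or the gripper's body presses on something with over 40 N, if the wrist force passes 120 N, or if a joint passes its speed limit or range.

## Working session

There is one attempt and no reset: what is moved stays moved. The work goes in short steps, Python scripts to look and compute and a tool call to move; the robot and the scene stay as the last step left them, time stands still between calls to the robot, and variables do not carry over. Pictures are saved under pics/ and viewed, at most 10 in all, crops included, and the job is handed in when it is done.

Besides the shell and the picture viewer there is one more tool, called after "Emit:" by a JSON object that holds its "api" and its "payload". arm_command: Moves the arm, as the interface text tells. Its arguments: {"type":"object","properties":{"plan":{"type":"array","items":{"type":"array","items":{"type":"number"}}}},"required":["plan"]}

```bash
mkdir -p pics; ls; python3 - <<'E'
from rig import sensors, grab_frame, get_calibration
import cv2
o=sensors.get_obs(); print(o)
for n in ("scene","side","wrist"):
    f=grab_frame(n); cv2.imwrite(f"pics/{n}0.png",f[:,:,::-1])
    c=get_calibration(n); print(n,c)
E
```

```text
pics
{'clock': 0.0, 'qpos': array([ 1.48259992e+00,  2.55764494e-01,  1.06994255e-01, -4.87398022e-04,
       -1.42388269e+00, -2.84604474e-01]), 'joint_velocities': array([-0.00034258, -0.00036074,  0.00013106, -0.00062195, -0.00121455,
       -0.00052864]), 'tau': array([-1.81850355e-03, -3.86630201e+01,  2.37944072e+01,  5.36518514e+00,
       -6.07411770e-03,  1.65728977e-05]), 'tcp_pos': array([0.20008211, 0.51178427, 0.23038056]), 'ee_rot': array([ 9.47462623e-04,  9.82670575e-01, -1.85358087e-01, -1.48862635e-04]), 'ft_force': array([0.22367637, 0.00048177, 0.3725477 ]), 'moment': array([ 7.20203671e-02,  6.03013775e-02, -9.79669399e-05]), 'finger_force': 0.0, 'gripper_width': 1.0038534598841493}
scene {'fx': 456.08181815098413, 'fy': 456.08181815098413, 'cx': 326.38664110965425, 'cy': 230.44211763115104, 'D': array([-0.11639588,  0.        ,  0.        ,  0.        ,  0.        ]), 'world_to_cam': array([[-0.06435878,  0.99784818, -0.01252817,  0.02593979],
       [-0.85761849, -0.04888659,  0.51195763,  0.46990109],
       [ 0.51024353,  0.04369336,  0.85891934, -1.21278174]
[... 347 characters left out ...]
5342378,  0.75679768, -0.07697625],
       [-0.05281662,  0.75525986,  0.65329393, -0.98194664],
       [ 0.        ,  0.        ,  0.        ,  1.        ]])}
wrist {'fx': 372.2967802959518, 'fy': 372.2967802959518, 'cx': 320.67953987152544, 'cy': 237.87078229724327, 'D': array([0.00729399, 0.        , 0.        , 0.        , 0.        ]), 'world_to_cam': array([[-3.64760146e-01, -9.31101500e-01,  1.78244605e-04,
         5.50163168e-01],
       [ 8.87879525e-01, -3.47885520e-01, -3.01074099e-01,
         3.95843416e-02],
       [ 2.80392554e-01, -1.09661573e-01,  9.53600731e-01,
        -3.78349084e-01],
       [ 0.00000000e+00,  0.00000000e+00,  0.00000000e+00,
         1.00000000e+00]])}
```

View pics/scene0.png

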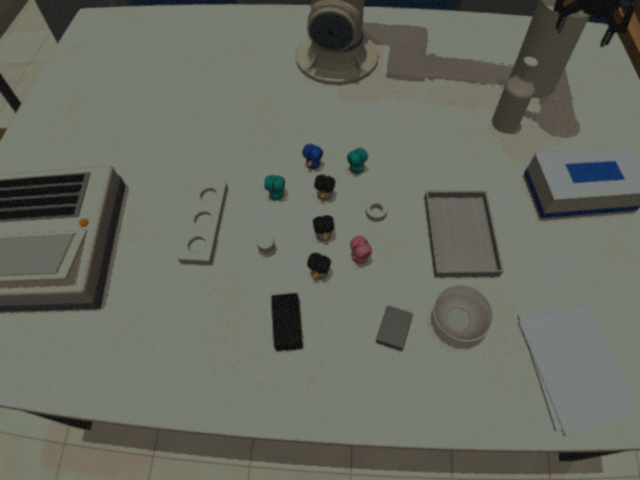

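View pics/side0.png

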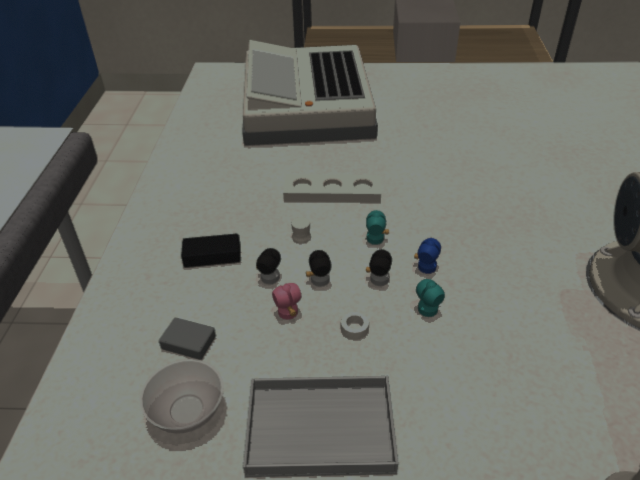

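Scene view: three black bulbs at (325,186), (323,227), (318,264). They could be confused with the blue bulb at (313,155), the turquoise bulbs at (357,160) and (275,186), the pink bulb at (361,249) and the black adapter at (286,321). The targets are the three black bulbs with a metal cup. The rack is at (204,222), the tray at (462,233). In the side view the black bulbs are at (380,262), (320,263) and (268,262). Next I'll measure them and make a close crop.

```bash
cat > h.py <<'E'
import numpy as np, cv2
from rig import sensors, grab_frame, get_calibration
def K(c): return np.array([[c['fx'],0,c['cx']],[0,c['fy'],c['cy']],[0,0,1.]])
def ray(c,uv):
    p=cv2.undistortPoints(np.array([[uv]],float),K(c),np.array(c['D'],float))[0,0]
    W=np.array(c['world_to_cam']); R=W[:3,:3]; o=-R.T@W[:3,3]
    d=R.T@np.array([p[0],-p[1],-1.]); return o,d/np.linalg.norm(d)
def plane(c,uv,z):
    o,d=ray(c,uv); return o+d*(z-o[2])/d[2]
def tri(c1,u1,c2,u2):
    o1,d1=ray(c1,u1); o2,d2=ray(c2,u2)
    A=np.stack([d1,-d2],1); t=np.linalg.lstsq(A,o2-o1,rcond=None)[0]
    a,b=o1+t[0]*d1,o2+t[1]*d2; return (a+b)/2,np.linalg.norm(a-b)
def proj(c,X):
    W=np.array(c['world_to_cam']); p=W[:3,:3]@np.array(X)+W[:3,3]
    q=cv2.projectPoints(np.array([[p[0],-p[1],-p[2]]]),np.zeros(3),np.zeros(3),K(c),np.array(c['D'],float))[0][0,0]
    return q
def blobs(mask,lo,hi):
    n,l,s,c=cv2.connectedComponentsWithStats(mask.astype(np.uint8))
    return [(c[i].round(1),s[i]) for i in range(1,n) if lo<s[i][4]<hi]
E
python3 - <<'E'
from h import *
s=cv2.imread('pics/scene0.png'); d=cv2.imread('pics/side0.png')
cs,cd=get_calibration('scene'),get_calibration('side')
bs=blobs(s.max(2)[140:285,260:380]<45,60,3000); bd=blobs(d.max(2)[215:320,240:460]<45,60,3000)
S=[b[0]+[260,140] for b in bs]; D=[b[0]+[240,215] for b in bd]
print([ (x,b[1]) for x,b in zip(S,bs)]);print([ (x,b[1]) for x,b in zip(D,bd)])
for x in S:
    print(x,plane(cs,x,.042).round(3),[ (y,*[np.round(v,4) for v in tri(cs,x,cd,y)]) for y in D if tri(cs,x,cd,y)[1]<.01])
# rack corners top plane, tray
for uv in [(207,182),(227,182),(181,262),(212,262),(209,194),(203,218),(197,243)]: print('rack',uv,plane(cs,uv,.022).round(3))
for uv in [(426,193),(486,192),(500,274),(437,276)]: print('tray',uv,plane(cs,uv,.025).round(3))
for uv in [(251,379),(388,377),(395,470),(247,472)]: print('trayside',uv,plane(cd,uv,.025).round(3))
W=np.array(get_calibration('wrist')['world_to_cam']);R=W[:3,:3];o=-R.T@W[:3,3]
from scipy.spatial.transform import Rotation as Ro
q=sensors.get_obs(); T=Ro.from_quat(np.roll(q['ee_rot'],-1)).as_matrix()
print('cam in tool',T.T@(o-q['tcp_pos']),'\n',T.T@R.T)
a=cv2.resize(s[140:285,255:385],None,fx=4,fy=4,interpolation=cv2.INTER_CUBIC)
cv2.imwrite('pics/crop1.png',cv2.convertScaleAbs(a,alpha=2,beta=10))
E
```

```text
[(array([324.4, 183.6]), array([ 55,  35,  20,  18, 269], dtype=int32)), (array([323.3, 224.5]), array([ 54,  76,  20,  18, 298], dtype=int32)), (array([318.7, 263.3]), array([ 48, 114,  22,  20, 338], dtype=int32))]
[(array([268. , 261.3]), array([ 17,  34,  23,  26, 450], dtype=int32)), (array([380.1, 262.8]), array([130,  35,  21,  27, 442], dtype=int32)), (array([319.5, 263.3]), array([ 69,  36,  22,  26, 441], dtype=int32))]
[324.4 183.6] [0.46  0.    0.042] [(array([380.1, 262.8]), array([ 0.457 , -0.0005,  0.0392]), np.float64(0.0018))]
[323.3 224.5] [0.559 0.005 0.042] [(array([319.5, 263.3]), array([0.5565, 0.0038, 0.0393]), np.float64(0.0022))]
[318.7 263.3] [0.644 0.002 0.042] [(array([268. , 261.3]), array([0.6419, 0.001 , 0.0392]), np.float64(0.0019))]
rack (207, 182) [ 0.454 -0.254  0.022]
rack (227, 182) [ 0.452 -0.21   0.022]
rack (181, 262) [ 0.648 -0.267  0.022]
rack (212, 262) [ 0.644 -0.206  0.022]
rack (209, 194) [ 0.485 -0.243  0.022]
rack (203, 218) [ 0.545 -0.244  0.022]
rack (197, 243) [ 0.604 -0.244  0.022]
tray (426, 193) [0.459 0.213 0.025]
tray (486, 192) [0.449 0.341 0.025]
tray (500, 274) [0.64  0.346 0.025]
tray (437, 276) [0.65  0.225 0.025]
trayside (251, 379) [0.64  0.224 0.025]
trayside (388, 377) [0.45  0.214 0.025]
trayside (395, 470) [0.447 0.349 0.025]
trayside (247, 472) [0.626 0.359 0.025]
cam in tool [ 0.07654247 -0.00035047 -0.1419914 ] 
 [[-5.33543906e-04  9.53585942e-01  3.01120519e-01]
 [ 9.99999089e-01  1.35381486e-04  1.34313510e-03]
 [ 1.24002860e-03  3.01120961e-01 -9.53585145e-01]]
```

View pics/crop1.png

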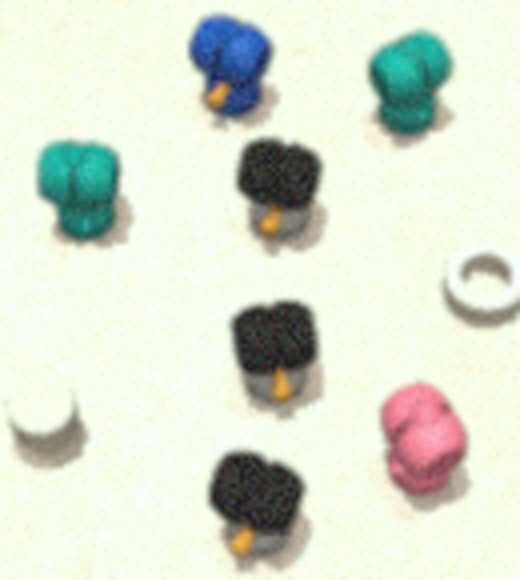

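The crop shows the three black bulbs on grey metal cups, with brass posts pointing roughly +x. In crop pixels they are at (280,175), (275,340) and (257,490). The look-alikes are clearly coloured, so the choice stands. Next I'll move for an overhead wrist look to get the yaws.

Emit:
{"api": "arm_command", "payload": {"plan": [[-1,0,0,0,0,0,-10.7],[-1,0,0,0,0,0,-10.7],[-1,0.03,0.05,-0.002,0,0,0],[-1,0.03,0.05,-0.002,0,0,0],[-1,0.03,0.05,-0.002,0,0,0],[-1,0.03,0.05,-0.002,0,0,0],[-1,0.03,0.05,-0.002,0,0,0],[-1,0.03,0.05,-0.002,0,0,0]]}}

```text
clock: 1.15
tcp_pos: [0.381, 0.2106, 0.2433]
ee_rot: [-0.0, 1.0, 0.001, 0.0]
ft_force: [0.9, -0.2, 0.3]
gripper_width: 0.997
finger_force: 0.0
```

Emit:
{"api": "arm_command", "payload": {"plan": [[-1,0.03,0.05,-0.002,0,0,0],[-1,0.03,0.05,-0.002,0,0,0],[-1,0.03,0.05,-0.002,0,0,0],[-1,0.03,0.05,-0.002,0,0,0],[-1,0,0,0,0,0,0],[-1,0,0,0,0,0,0]]}}

```text
clock: 1.9
tcp_pos: [0.5004, 0.0124, 0.2508]
ee_rot: [-0.0, 1.0, -0.0, -0.0]
ft_force: [0.4, 0.1, -0.4]
gripper_width: 0.996
finger_force: 0.0
```

```bash
python3 - <<'E'
from h import *
o=sensors.get_obs(); print(o['clock'],o['tcp_pos'],o['ee_rot'],o['qpos'].round(2))
c=get_calibration('wrist'); f=grab_frame('wrist')[:,:,::-1]; cv2.imwrite('pics/w1.png',f)
for X in [(.457,0,.04),(.5565,.004,.04),(.642,.001,.04)]: print(proj(c,X))
E
```

```text
1.9 [0.50038542 0.01236779 0.25083321] [-5.80162747e-05  9.99999873e-01 -9.67837523e-05 -4.90531609e-04] [ 0.34  0.15  0.03 -0.   -1.45  1.23]
[334.0407457  246.07762467]
[330.78550721 143.65716883]
[335.08141615  39.82123039]
```

View pics/w1.png

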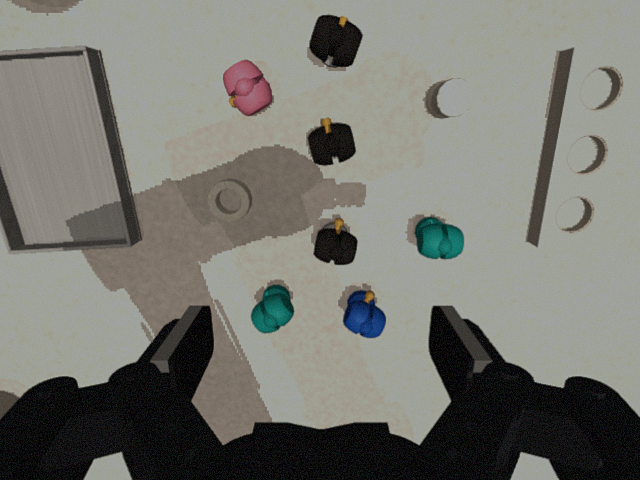

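The wrist view shows black bulbs at (335,244), (332,143) and (336,40), with brass posts at about (339,226), (326,124) and (343,20). The rack sockets are at (575,214), (586,155) and (601,88), and the tray is on the left. The projections match the triangulated positions. Next come the yaws and sockets.

```bash
cat > yaw.py <<'E'
from h import *
def brass(f,roi):
    h=cv2.cvtColor(f,cv2.COLOR_BGR2HSV); x0,y0,x1,y1=roi; h=h[y0:y1,x0:x1]
    m=(h[...,0]>8)&(h[...,0]<30)&(h[...,1]>110)&(h[...,2]>60)
    return [b[0]+[x0,y0] for b in blobs(m,15,500)], [b[1][4] for b in blobs(m,15,500)]
E
python3 - <<'E'
from yaw import *
f=cv2.imread('pics/w1.png'); c=get_calibration('wrist')
print(brass(f,(300,0,370,270)))
bl=blobs(f.max(2)[:280,290:380]<50,200,4000)
B=[b[0]+[290,0] for b in bl]
for b,s in zip(B,bl): 
    P=plane(c,b,.042); print(b,s[1],P.round(4))
for p in brass(f,(300,0,370,270))[0]: print('post',p,plane(c,p,.0195).round(4))
# sockets: bright-blob ellipse fits incl. shadow crescent -> from scene cam edges
from scipy.spatial import ConvexHull
s=cv2.imread('pics/scene0.png')
a=np.hstack([cv2.resize(f[40:250,520:640],None,fx=2.8,fy=2.8),cv2.resize(s[175:270,175:235],None,fx=6.19,fy=6.19)[:588]])
cv2.imwrite('pics/crop2.png',cv2.convertScaleAbs(a,alpha=1.6)); print(a.shape)
E
```

```text
([array([342.5,  20.8]), array([326.3, 124.5]), array([338.1, 224.6])], [np.int32(63), np.int32(107), np.int32(101)])
[335.   40.6] [  20   15   52   52 1911] [0.6411 0.0019 0.042 ]
[331.4 143.7] [  18  123   47   42 1451] [0.5565 0.0042 0.042 ]
[335.1 246.1] [  24  228   43   37 1222] [ 4.576e-01 -4.000e-04  4.200e-02]
post [342.5  20.8] [ 0.6609 -0.0053  0.0195]
post [326.3 124.5] [0.5731 0.0086 0.0195]
post [338.1 224.6] [ 0.4735 -0.0042  0.0195]
(588, 707, 3)
```

View pics/crop2.png

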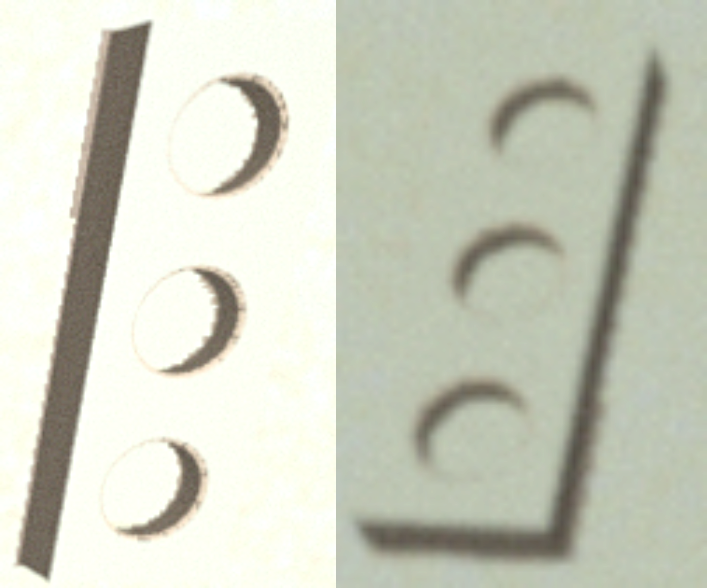

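The crop shows three clean socket rims. In wrist pixels their centres are at about (601.8,87.9), (587.9,154.6) and (575,214.6). Electrode yaws come out near -13°, +15° and -20°. Now I'll go above electrode 1 (x = 0.458).

Emit:
{"api": "arm_command", "payload": {"plan": [[-0.4,-0.022,0.0064,0.02,0,0,0],[-0.4,-0.021,0.0064,0.03,0,0,0],[-0.4,0,0,0.05,0,0,6.5],[-0.4,0,0,0.05,0,0,6.5],[-0.4,0,0,0,0,0,0],[-0.4,0,0,0,0,0,0]]}}

```text
clock: 2.7
tcp_pos: [0.459, 0.0004, 0.1034]
ee_rot: [-0.0, 0.994, -0.111, 0.002]
ft_force: [0.3, 0.0, 0.2]
gripper_width: 0.699
finger_force: 0.0
```

```bash
python3 - <<'E'
from yaw import *
o=sensors.get_obs(); print(o['clock'],o['tcp_pos'],o['ee_rot'],o['gripper_width'])
c=get_calibration('wrist'); f=grab_frame('wrist')[:,:,::-1]; cv2.imwrite('pics/w2.png',f)
print(proj(c,(.4576,0,.0195)),brass(f,(220,150,420,400)))
cw=c
for p in brass(f,(220,150,420,400))[0]: print(plane(c,p,.0195))
E
```

```text
2.7 [4.58975657e-01 3.71786536e-04 1.03430321e-01] [-1.34835510e-04  9.93843902e-01 -1.10778809e-01  1.52838971e-03] 0.6986605790982089
[323.0057931  247.99737442] ([array([324.9, 223.5])], [np.int32(307)])
[ 0.47321871 -0.00472419  0.0195    ]
```

View pics/w2.png

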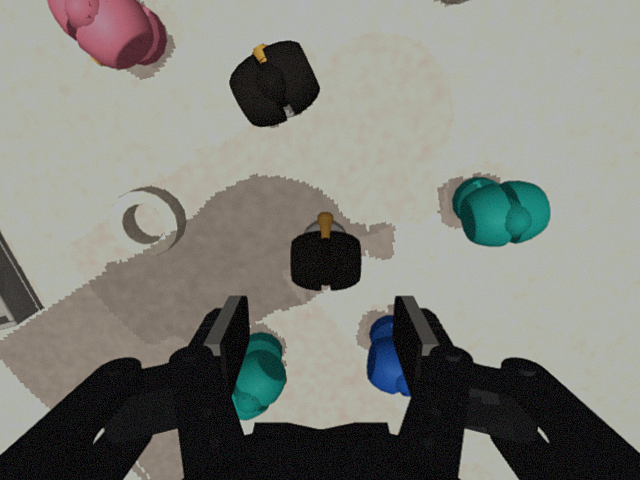

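The electrode is square to the fingers: the post sits at (325,223) above the bulb at (326,260), and the gap is clear of its neighbours.

```bash
cat > off.py <<'E'
from yaw import *
from scipy.spatial.transform import Rotation as Ro
def toolmat(o): return Ro.from_quat(np.roll(o['ee_rot'],-1)).as_matrix()
def totool(o,P): return toolmat(o).T@(np.array(P)-o['tcp_pos'])
def look(name,roi,z=.042):
    o=sensors.get_obs(); c=get_calibration('wrist'); f=grab_frame('wrist')[:,:,::-1]; cv2.imwrite(f'pics/{name}.png',f); return o,c,f,meas(o,c,f,roi,z)
def meas(o,c,f,roi,z=.042):
    x0,y0,x1,y1=roi
    b=max(blobs(f.max(2)[y0:y1,x0:x1]<50,200,20000),key=lambda b:b[1][4]); st=b[1]
    uv=np.array([x0+st[0]+st[2]/2,b[0][1]+y0]); P=plane(c,uv,z)
    br=brass(f,roi)[0]; q=plane(c,br[0],.0195) if br else None
    print('bulb px',uv,st,'world',P.round(4),'tool',totool(o,P).round(4),'post tool',totool(o,q).round(4) if br else None)
    print('tcp',o['tcp_pos'].round(4),'psi',np.degrees(np.arctan2(*toolmat(o)[[1,0],0])).round(2)); return P,q
E
python3 - <<'E'
from off import *
o=sensors.get_obs(); c=get_calibration('wrist'); f=cv2.imread('pics/w2.png')
meas(o,c,f,(270,150,380,296))
E
```

```text
bulb px [326.  260.3] [  21   81   70   60 3617] world [ 0.4577 -0.0015  0.042 ] tool [-0.0015  0.0024  0.0618] post tool [0.0146 0.0019 0.0843]
tcp [4.594e-01 4.000e-04 1.038e-01] psi -12.77
```

Emit:
{"api": "arm_command", "payload": {"plan": [[-0.4,-0.0015,0.002,0.02,0,0,0],[-0.4,0,0,0.025,0,0,0],[-0.4,0,0,0.02,0,0,0],[-0.4,0,0,0.018,0,0,0],[-0.4,0,0,0,0,0,0],[-0.2,0,0,0,0,0,0],[0.0,0,0,0,0,0,0],[0.0,0,0,0,0,0,0]]}}

```text
clock: 3.75
tcp_pos: [0.4562, -0.0019, 0.019]
ee_rot: [-0.0, 0.994, -0.113, 0.001]
ft_force: [-0.6, -0.4, -0.2]
gripper_width: 0.5
finger_force: 0.0
```

Emit:
{"api": "arm_command", "payload": {"plan": [[0.06,0,0,0,0,0,0],[0.1,0,0,0,0,0,0],[0.1,0,0,0,0,0,0]]}}

```text
clock: 4.12
tcp_pos: [0.456, -0.002, 0.0184]
ee_rot: [-0.0, 0.994, -0.113, 0.0]
ft_force: [0.1, 0.4, 1.3]
gripper_width: 0.45
finger_force: 0.9
```

Emit:
{"api": "arm_command", "payload": {"plan": [[0.14,0,0,0,0,0,0],[0.14,0,0,0,0,0,0]]}}

```text
clock: 4.38
tcp_pos: [0.456, -0.002, 0.0184]
ee_rot: [-0.0, 0.994, -0.113, 0.0]
ft_force: [-0.2, 0.4, 1.3]
gripper_width: 0.431
finger_force: 1.6
```

Emit:
{"api": "arm_command", "payload": {"plan": [[0.2,0,0,0,0,0,0],[0.2,0,0,0,0,0,0]]}}

```text
clock: 4.62
tcp_pos: [0.456, -0.002, 0.0185]
ee_rot: [-0.0, 0.994, -0.113, 0.0]
ft_force: [0.7, 0.6, 3.0]
gripper_width: 0.4
finger_force: 2.7
```

Emit:
{"api": "arm_command", "payload": {"plan": [[0.26,0,0,0,0,0,0],[0.26,0,0,0,0,0,0]]}}

```text
clock: 4.88
tcp_pos: [0.456, -0.002, 0.0185]
ee_rot: [-0.0, 0.994, -0.113, 0.0]
ft_force: [0.2, 0.2, 5.2]
gripper_width: 0.37
finger_force: 3.9
```

Emit:
{"api": "arm_command", "payload": {"plan": [[0.32,0,0,0,0,0,0],[0.32,0,0,0,0,0,0]]}}

```text
clock: 5.12
tcp_pos: [0.456, -0.002, 0.0186]
ee_rot: [-0.0, 0.994, -0.113, 0.0]
ft_force: [0.1, -0.4, 6.4]
gripper_width: 0.339
finger_force: 5.0
```

Emit:
{"api": "arm_command", "payload": {"plan": [[0.38,0,0,-0.001,0,0,0],[0.42,0,0,-0.001,0,0,0],[0.42,0,0,0,0,0,0]]}}

```text
clock: 5.5
tcp_pos: [0.4553, -0.0021, 0.0199]
ee_rot: [0.0, 0.994, -0.113, -0.001]
ft_force: [0.5, -0.0, -1.0]
gripper_width: 0.295
finger_force: 6.8
```

Emit:
{"api": "arm_command", "payload": {"plan": [[0.46,0,0,0,0,0,0],[0.46,0,0,0,0,0,0]]}}

```text
clock: 5.75
tcp_pos: [0.4556, -0.002, 0.0201]
ee_rot: [0.0, 0.994, -0.113, -0.0]
ft_force: [-0.0, 0.3, -0.7]
gripper_width: 0.271
finger_force: 8.8
```

```bash
python3 - <<'E'
from off import *
# sockets from first wrist view pose (TCP .5004,.0124,.2508, psi 0): rebuild calibration from tool-fixed camera
o=sensors.get_obs(); c=get_calibration('wrist'); W=np.array(c['world_to_cam']); 
T=np.eye(4);T[:3,:3]=toolmat(o);T[:3,3]=o['tcp_pos']; M=W@T   # tool->cam
T0=np.eye(4);T0[:3,:3]=Ro.from_quat([1,-9.7e-5,-4.9e-4,-5.8e-5]).as_matrix();T0[:3,3]=[.50038542,.01236779,.25083321]
c0=dict(c);c0['world_to_cam']=M@np.linalg.inv(T0)
for p in [(601.8,87.9),(587.9,154.6),(575,214.6)]: print(plane(c0,p,.022).round(4))
s=get_calibration('scene')
for p in [(543,128),(508,273),(471,428)]: print(plane(s,(175+(p[0]-336)/6.19,175+p[1]/6.19),.022).round(4))
E
```

```text
[ 0.6046 -0.2457  0.022 ]
[ 0.5444 -0.2462  0.022 ]
[ 0.4845 -0.2461  0.022 ]
[ 0.4893 -0.2438  0.022 ]
[ 0.5479 -0.2438  0.022 ]
[ 0.6066 -0.2439  0.022 ]
```

The first bulb is soft: about 23 mm at 9 N. Sockets from the wrist view are 60 mm apart, as they should be: (0.4845, 0.5444, 0.6046; y = -0.246). Next I'll lift and hover short of the near socket.

Emit:
{"api": "arm_command", "payload": {"plan": [[0.49,0,0,-0.01,0,0,0],[0.49,0,0,-0.03,0,0,0],[0.49,0,0,-0.03,0,0,-6.5],[0.49,0,0,-0.03,0,0,-6.3],[0.49,-0.006,0.05,0,0,0,0],[0.49,-0.006,0.05,0,0,0,0],[0.49,-0.006,0.05,0,0,0,0],[0.49,-0.006,0.05,0,0,0,0]]}}

```text
clock: 6.75
tcp_pos: [0.431, -0.2035, 0.1212]
ee_rot: [0.0, 1.0, -0.001, 0.001]
ft_force: [0.1, -0.0, -1.2]
gripper_width: 0.256
finger_force: 13.4
```

Emit:
{"api": "arm_command", "payload": {"plan": [[0.49,-0.002,0.044,0,0,0,0],[0.49,0,0,0,0,0,0],[0.49,0,0,0,0,0,0]]}}

```text
clock: 7.12
tcp_pos: [0.429, -0.2458, 0.1206]
ee_rot: [-0.0, 1.0, -0.002, 0.0]
ft_force: [0.2, -0.2, -1.0]
gripper_width: 0.259
finger_force: 13.4
```

```bash
python3 - <<'E'
from off import *
o,c,f,_=look('w3',(270,150,380,296),o['tcp_pos'][2]+.022) if 0 else look('w3',(250,150,400,320),.142)
a=cv2.convertScaleAbs(f,alpha=1.3); cv2.imwrite('pics/w3b.png',a)
print(o['clock'],o['gripper_width'],o['finger_force'],proj(c,(.4845,-.246,.022)))
E
```

```text
bulb px [321.5 304.9] [  35  137   73   33 1991] world [ 0.4423 -0.2455  0.142 ] tool [ 0.0134 -0.0004 -0.0214] post tool None
tcp [ 0.429  -0.2458  0.1206] psi -0.2
7.125 0.25850322832833095 13.420820385217667 [321.91995113 155.48966805]
```

View pics/w3b.png

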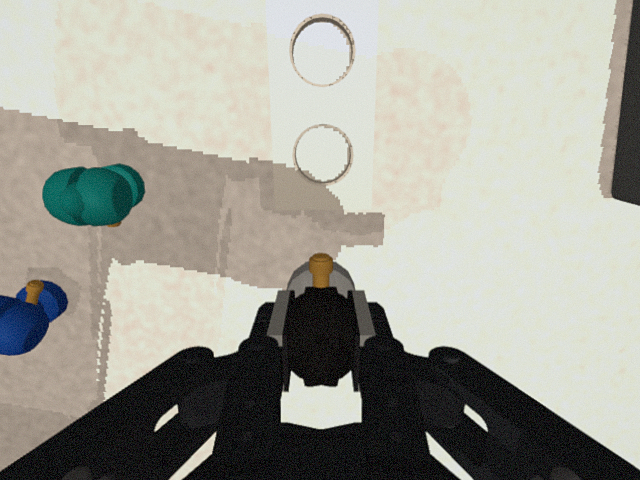

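The wrist view shows the electrode held straight. The post is at (321,267) and the cup edges at columns 287–354. The near socket rim spans columns 293–353 and rows 124–184, and the next socket is at (322,50). Now I'll compute the offset.

```bash
python3 - <<'E'
from off import *
f=cv2.imread('pics/w3.png'); o=sensors.get_obs(); c=get_calibration('wrist')
h=cv2.cvtColor(f,cv2.COLOR_BGR2HSV)[240:300,290:350]
m=((h[...,0]>8)&(h[...,0]<30)&(h[...,1]>110)&(h[...,2]>40)).astype(np.uint8)
ys,xs=np.nonzero(m); print('brass',xs.min()+290,xs.max()+290,ys.min()+240,ys.max()+240,xs.mean()+290)
z=.1206-.0201
tip=plane(c,(xs.mean()+290,ys.min()+240),z+.0215); print('tip->axis tool',totool(o,tip)-[.024,0,0])
for zz in (z,z+.015): print('cup y', [totool(o,plane(c,(u,290),zz))[1].round(4) for u in (287,354)])
# socket rim: fit ellipse on edge pixels
g=cv2.cvtColor(f,cv2.COLOR_BGR2GRAY); e=cv2.Canny(cv2.GaussianBlur(g,(3,3),0),15,40)
for cx,cy in ((323,154),(322,50)):
    yy,xx=np.nonzero(e); r=np.hypot(xx-cx,(yy-cy)*(1 if cy>100 else .9)); k=(r>26)&(r<36)
    E=cv2.fitEllipse(np.stack([xx[k],yy[k]],1).astype(np.float32)); P=plane(c,E[0],.022)
    print(k.sum(),E,P.round(4),totool(o,P).round(4))
P=plane(c,(323,154),.022); print(P,totool(o,P))
print([plane(c,(u,154),.022).round(4) for u in (293,353)],[plane(c,(323,v),.022).round(4) for v in (124,184)])
E
```

```text
brass 309 332 253 288 320.4779299847793
tip->axis tool [ 0.001999   -0.00077208 -0.00138645]
cup y [np.float64(-0.0168), np.float64(0.0152)]
cup y [np.float64(-0.0153), np.float64(0.0137)]
368 ((322.5569152832031, 153.96078491210938), (57.58806228637695, 58.80310821533203), 172.11070251464844) [ 0.4856 -0.2459  0.022 ] [0.0565 0.0004 0.0986]
536 ((321.8196105957031, 50.73722839355469), (60.81005859375, 70.70813751220703), 2.5735065937042236) [ 0.5445 -0.2456  0.022 ] [ 1.154e-01 -1.000e-04  9.860e-02]
[ 0.48557031 -0.2462106   0.022     ] [0.05645142 0.00067165 0.09862242]
[array([ 0.4856, -0.2272,  0.022 ]), array([ 0.4855, -0.2652,  0.022 ])] [array([ 0.5037, -0.2462,  0.022 ]), array([ 0.4666, -0.2462,  0.022 ])]
```

Emit:
{"api": "arm_command", "payload": {"plan": [[0.49,0.027,0.0012,0,0,0,0],[0.49,0.0276,0,0,0,0,0],[0.49,0,0,0.03,0,0,0],[0.49,0,0,0.03,0,0,0],[0.49,0,0,0.015,0,0,0],[0.49,0,0,0,0,0,0]]}}

```text
clock: 7.92
tcp_pos: [0.4833, -0.2466, 0.0449]
ee_rot: [-0.0, 1.0, -0.001, -0.001]
ft_force: [0.2, -0.3, -0.7]
gripper_width: 0.262
finger_force: 13.4
```

Emit:
{"api": "arm_command", "payload": {"plan": [[0.49,0,0,0.003,0,0,0],[0.49,0,0,0.002,0,0,0],[0.49,0,0,0,0,0,0]]}}

```text
clock: 8.3
tcp_pos: [0.4839, -0.2474, 0.0407]
ee_rot: [0.0, 1.0, -0.001, 0.0]
ft_force: [-0.8, -0.5, -0.7]
gripper_width: 0.258
finger_force: 13.4
```

Emit:
{"api": "arm_command", "payload": {"plan": [[0.49,0,0,0.003,0,0,0],[0.49,0,0,0.002,0,0,0],[0.49,0,0,0,0,0,0]]}}

```text
clock: 8.68
tcp_pos: [0.4834, -0.2473, 0.035]
ee_rot: [-0.0, 1.0, -0.001, -0.0]
ft_force: [0.9, -0.0, -0.1]
gripper_width: 0.257
finger_force: 13.4
```

Emit:
{"api": "arm_command", "payload": {"plan": [[0.49,0,0,0.002,0,0,0],[0.49,0,0,0.002,0,0,0],[0.49,0,0,0,0,0,0]]}}

```text
clock: 9.05
tcp_pos: [0.4835, -0.2472, 0.0311]
ee_rot: [-0.0, 1.0, -0.001, -0.0]
ft_force: [-0.5, 1.1, -1.3]
gripper_width: 0.26
finger_force: 13.4
```

Emit:
{"api": "arm_command", "payload": {"plan": [[0.49,0,0,0.001,0,0,0],[0.49,0,0,0.001,0,0,0],[0.49,0,0,0,0,0,0]]}}

```text
clock: 9.43
tcp_pos: [0.4837, -0.2473, 0.0293]
ee_rot: [0.0, 1.0, -0.001, -0.0]
ft_force: [-1.0, 0.5, -1.2]
gripper_width: 0.26
finger_force: 13.4
```

Emit:
{"api": "arm_command", "payload": {"plan": [[0.3,0,0,0,0,0,0],[0.1,0,0,0,0,0,0],[-0.2,0,0,0,0,0,0],[-0.4,0,0,0,0,0,0],[-0.4,0,0,0,0,0,0],[-0.4,0,0,-0.03,0,0,0],[-0.4,0,0,-0.05,0,0,0],[-0.4,0,0,-0.04,0,0,0]]}}

```text
clock: 10.42
tcp_pos: [0.4839, -0.2475, 0.1513]
ee_rot: [0.0, 1.0, -0.001, 0.001]
ft_force: [1.3, 0.2, -0.1]
gripper_width: 0.701
finger_force: 0.0
```

Emit:
{"api": "arm_command", "payload": {"plan": [[-0.4,0.012,-0.05,0,0,0,0],[-0.4,0.015,-0.05,0,0,0,0],[-0.4,0.015,-0.05,0,0,0,0],[-0.4,0.015,-0.05,0,0,0,0],[-0.4,0.0156,-0.0517,0,0,0,0],[-0.4,0,0,0.025,0,0,-7.5],[-0.4,0,0,0.023,0,0,-7.5],[-0.4,0,0,0,0,0,0]]}}

```text
clock: 11.42
tcp_pos: [0.5556, 0.0041, 0.0996]
ee_rot: [0.0, 0.992, 0.129, -0.002]
ft_force: [-0.3, -0.6, 0.2]
gripper_width: 0.699
finger_force: 0.0
```

Emit:
{"api": "arm_command", "payload": {"plan": [[-0.4,0,0,0,0,0,0]]}}

```text
clock: 11.55
tcp_pos: [0.5576, 0.004, 0.1023]
ee_rot: [0.0, 0.992, 0.128, 0.001]
ft_force: [0.1, 0.5, 0.6]
gripper_width: 0.697
finger_force: 0.0
```

```bash
python3 - <<'E'
from off import *
o,c,f,_=look('w4',(250,150,400,296))
print(o['clock'],proj(c,(.5565,.0042,.042)))
E
```

```text
bulb px [323.  260.7] [  38   81   70   60 3636] world [0.557  0.0033 0.042 ] tool [-0.0008  0.0005  0.0603] post tool [0.0153 0.0004 0.0829]
tcp [0.5576 0.004  0.1023] psi 14.7
11.55 [321.29251355 261.17880787]
```

Emit:
{"api": "arm_command", "payload": {"plan": [[-0.4,0,0.0005,0.02,0,0,0],[-0.4,0,0,0.025,0,0,0],[-0.4,0,0,0.02,0,0,0],[-0.4,0,0,0.017,0,0,0],[-0.3,0,0,0,0,0,0],[-0.1,0,0,0,0,0,0],[0.05,0,0,0,0,0,0],[0.05,0,0,0,0,0,0]]}}

```text
clock: 12.6
tcp_pos: [0.5577, 0.0037, 0.0201]
ee_rot: [0.0, 0.992, 0.129, 0.001]
ft_force: [1.0, -1.1, 0.9]
gripper_width: 0.475
finger_force: 0.3
```

Emit:
{"api": "arm_command", "payload": {"plan": [[0.1,0,0,0,0,0,0],[0.1,0,0,0,0,0,0]]}}

```text
clock: 12.85
tcp_pos: [0.5574, 0.0037, 0.0196]
ee_rot: [0.0, 0.992, 0.129, 0.0]
ft_force: [0.3, 0.0, 1.1]
gripper_width: 0.449
finger_force: 0.9
```

Emit:
{"api": "arm_command", "payload": {"plan": [[0.14,0,0,0,0,0,0],[0.14,0,0,0,0,0,0]]}}

```text
clock: 13.1
tcp_pos: [0.5574, 0.0037, 0.0195]
ee_rot: [0.0, 0.992, 0.129, 0.0]
ft_force: [0.4, -0.8, 1.7]
gripper_width: 0.431
finger_force: 1.6
```

Emit:
{"api": "arm_command", "payload": {"plan": [[0.2,0,0,0,0,0,0],[0.26,0,0,0,0,0,0],[0.26,0,0,0,0,0,0]]}}

```text
clock: 13.48
tcp_pos: [0.5574, 0.0037, 0.0196]
ee_rot: [0.0, 0.992, 0.129, 0.0]
ft_force: [0.6, 0.1, 4.7]
gripper_width: 0.369
finger_force: 3.9
```

Emit:
{"api": "arm_command", "payload": {"plan": [[0.32,0,0,0,0,0,0],[0.38,0,0,-0.0005,0,0,0],[0.42,0,0,-0.001,0,0,0],[0.42,0,0,0,0,0,0]]}}

```text
clock: 13.98
tcp_pos: [0.5562, 0.0038, 0.0201]
ee_rot: [-0.0, 0.992, 0.129, -0.001]
ft_force: [-0.3, -0.4, -0.5]
gripper_width: 0.291
finger_force: 6.8
```

Emit:
{"api": "arm_command", "payload": {"plan": [[0.46,0,0,0,0,0,0],[0.49,0,0,0,0,0,0],[0.49,0,0,0,0,0,0]]}}

```text
clock: 14.35
tcp_pos: [0.5569, 0.0037, 0.0206]
ee_rot: [-0.0, 0.992, 0.129, -0.0]
ft_force: [-0.4, 0.3, -0.7]
gripper_width: 0.259
finger_force: 13.4
```

The second bulb is soft as well: 22 mm at 13 N. I'll carry it to the far socket.

Emit:
{"api": "arm_command", "payload": {"plan": [[0.49,0,0,-0.01,0,0,0],[0.49,0,0,-0.03,0,0,0],[0.49,0,0,-0.03,0,0,7.4],[0.49,0,0,-0.03,0,0,7.4],[0.49,-0.002,0.05,0,0,0,0],[0.49,-0.002,0.05,0,0,0,0],[0.49,-0.002,0.05,0,0,0,0],[0.49,-0.001,0.05,0,0,0,0]]}}

```text
clock: 15.35
tcp_pos: [0.5502, -0.1979, 0.1218]
ee_rot: [0.0, 1.0, 0.001, 0.001]
ft_force: [1.1, -0.3, -1.4]
gripper_width: 0.259
finger_force: 13.4
```

Emit:
{"api": "arm_command", "payload": {"plan": [[0.49,0,0.0495,0,0,0,0],[0.49,0,0,0,0,0,0],[0.49,0,0,0,0,0,0]]}}

```text
clock: 15.72
tcp_pos: [0.5502, -0.2458, 0.1212]
ee_rot: [-0.0, 1.0, 0.0, 0.0]
ft_force: [-0.3, 0.6, -1.0]
gripper_width: 0.258
finger_force: 13.4
```

```bash
cat > place.py <<'E'
from off import *
def hold(name,grip_z,sock):
    o=sensors.get_obs(); c=get_calibration('wrist'); f=grab_frame('wrist')[:,:,::-1].copy(); cv2.imwrite(f'pics/{name}.png',f)
    print(o['clock'],o['tcp_pos'].round(4),o['gripper_width'],o['finger_force'])
    h=cv2.cvtColor(f,cv2.COLOR_BGR2HSV)[235:300,285:355]
    m=((h[...,0]>8)&(h[...,0]<30)&(h[...,1]>110)&(h[...,2]>40)).astype(np.uint8)
    ys,xs=np.nonzero(m); z=o['tcp_pos'][2]-grip_z
    print('brass',xs.min()+285,xs.max()+285,ys.min()+235)
    print('tip->axis tool',(totool(o,plane(c,(xs.mean()+285,ys.min()+235),z+.0215))-[.024,0,0]).round(4))
    g=cv2.cvtColor(f,cv2.COLOR_BGR2GRAY); e=cv2.Canny(cv2.GaussianBlur(g,(3,3),0),15,40)
    uv=proj(c,(*sock,.022)); print('expect',uv)
    yy,xx=np.nonzero(e); r=np.hypot(xx-uv[0],yy-uv[1]); k=(r>25)&(r<37)
    E=cv2.fitEllipse(np.stack([xx[k],yy[k]],1).astype(np.float32)); P=plane(c,E[0],.022)
    print(k.sum(),E,P.round(4),totool(o,P).round(4))
E
python3 -c "
from place import *
hold('w5',.0206,(.605,-.2458))"
```

```text
15.725 [ 0.5502 -0.2458  0.1212] 0.25843801400933875 13.373932242393494
brass 309 332 257
tip->axis tool [ 0.0001 -0.0007 -0.0009]
expect [321.97458041 156.63691789]
422 ((321.76104736328125, 155.8948516845703), (56.881996154785156, 58.92742156982422), 177.04580688476562) [ 0.6055 -0.2457  0.022 ] [ 0.0552 -0.0001  0.0992]
```

Emit:
{"api": "arm_command", "payload": {"plan": [[0.49,0.0275,0.0006,0,0,0,0],[0.49,0.0275,0,0,0,0,0],[0.49,0,0,0.03,0,0,0],[0.49,0,0,0.03,0,0,0],[0.49,0,0,0.0155,0,0,0],[0.49,0,0,0,0,0,0]]}}

```text
clock: 16.52
tcp_pos: [0.6048, -0.2455, 0.0447]
ee_rot: [-0.0, 1.0, 0.001, -0.001]
ft_force: [0.0, -0.5, 0.2]
gripper_width: 0.258
finger_force: 13.4
```

Emit:
{"api": "arm_command", "payload": {"plan": [[0.49,0,0,0.003,0,0,0],[0.49,0,0,0.002,0,0,0],[0.49,0,0,0,0,0,0]]}}

```text
clock: 16.9
tcp_pos: [0.6055, -0.2464, 0.0408]
ee_rot: [0.0, 1.0, 0.0, 0.0]
ft_force: [0.9, 0.1, -0.9]
gripper_width: 0.255
finger_force: 13.4
```

Emit:
{"api": "arm_command", "payload": {"plan": [[0.49,0,0,0.003,0,0,0],[0.49,0,0,0.002,0,0,0],[0.49,0,0,0,0,0,0]]}}

```text
clock: 17.27
tcp_pos: [0.6051, -0.2463, 0.035]
ee_rot: [-0.0, 1.0, 0.0, -0.0]
ft_force: [-0.7, 0.1, -0.4]
gripper_width: 0.26
finger_force: 13.4
```

Emit:
{"api": "arm_command", "payload": {"plan": [[0.49,0,0,0.002,0,0,0],[0.49,0,0,0.002,0,0,0],[0.49,0,0,0,0,0,0]]}}

```text
clock: 17.65
tcp_pos: [0.6051, -0.2463, 0.031]
ee_rot: [-0.0, 1.0, 0.0, -0.0]
ft_force: [-0.1, 0.7, 0.1]
gripper_width: 0.255
finger_force: 13.4
```

Emit:
{"api": "arm_command", "payload": {"plan": [[0.49,0,0,0.001,0,0,0],[0.49,0,0,0,0,0,0],[0.3,0,0,0,0,0,0],[0.1,0,0,0,0,0,0],[-0.2,0,0,0,0,0,0],[-0.4,0,0,0,0,0,0],[-0.4,0,0,0,0,0,0],[-0.4,0,0,-0.03,0,0,0]]}}

```text
clock: 18.65
tcp_pos: [0.6034, -0.2457, 0.0579]
ee_rot: [-0.001, 1.0, 0.0, -0.003]
ft_force: [-0.7, 0.0, 0.2]
gripper_width: 0.704
finger_force: 0.0
```

Emit:
{"api": "arm_command", "payload": {"plan": [[-0.4,0,0,-0.05,0,0,0],[-0.4,0,0,-0.04,0,0,0],[-0.4,0.007,-0.05,0,0,0,0],[-0.4,0.007,-0.05,0,0,0,0],[-0.4,0.007,-0.05,0,0,0,0],[-0.4,0.007,-0.05,0,0,0,0],[-0.4,0.007,-0.048,0,0,0,0],[-0.4,0,0,0,0,0,0]]}}

```text
clock: 19.65
tcp_pos: [0.6403, 0.0051, 0.1501]
ee_rot: [-0.0, 1.0, 0.002, 0.0]
ft_force: [0.8, -1.7, 0.6]
gripper_width: 0.7
finger_force: 0.0
```

Emit:
{"api": "arm_command", "payload": {"plan": [[-0.4,0,0,0.025,0,0,10],[-0.4,0,0,0.025,0,0,10],[-0.4,0,0,0,0,0,0],[-0.4,0,0,0,0,0,0]]}}

```text
clock: 20.15
tcp_pos: [0.6408, 0.0011, 0.1016]
ee_rot: [0.0, 0.985, -0.172, 0.001]
ft_force: [1.0, 0.8, 0.4]
gripper_width: 0.696
finger_force: 0.0
```

```bash
python3 - <<'E'
from off import *
o,c,f,_=look('w6',(250,150,400,296))
print(o['clock'],o['gripper_width'],proj(c,(.641,.0019,.042)))
E
```

```text
bulb px [323. 257.] [  37   77   72   61 3698] world [0.6419 0.     0.042 ] tool [0.0013 0.0007 0.0596] post tool [0.0176 0.0004 0.0821]
tcp [0.6408 0.0011 0.1016] psi -19.78
20.15 0.6963509748154698 [320.4784215  259.35499586]
```

Emit:
{"api": "arm_command", "payload": {"plan": [[-0.4,0.001,0.0005,0.02,0,0,0],[-0.4,0,0,0.025,0,0,0],[-0.4,0,0,0.02,0,0,0],[-0.4,0,0,0.0165,0,0,0],[-0.3,0,0,0,0,0,0],[-0.1,0,0,0,0,0,0],[0.05,0,0,0,0,0,0],[0.05,0,0,0,0,0,0]]}}

```text
clock: 21.2
tcp_pos: [0.6413, 0.0009, 0.0195]
ee_rot: [-0.0, 0.985, -0.173, 0.001]
ft_force: [-0.1, 0.9, -0.2]
gripper_width: 0.474
finger_force: 0.0
```

Emit:
{"api": "arm_command", "payload": {"plan": [[0.08,0,0,0,0,0,0],[0.08,0,0,0,0,0,0]]}}

```text
clock: 21.45
tcp_pos: [0.6413, 0.0009, 0.0195]
ee_rot: [-0.0, 0.985, -0.173, 0.001]
ft_force: [-1.4, 0.8, 4.4]
gripper_width: 0.457
finger_force: 3.6
```

Emit:
{"api": "arm_command", "payload": {"plan": [[0.1,0,0,0,0,0,0],[0.1,0,0,0,0,0,0]]}}

```text
clock: 21.7
tcp_pos: [0.6413, 0.0008, 0.0196]
ee_rot: [-0.0, 0.985, -0.173, 0.001]
ft_force: [-1.3, 0.5, 5.8]
gripper_width: 0.451
finger_force: 6.3
```

Much stiffer: 6.3 N at 38 mm, against 0.9 N for the soft ones. I'll go on in small steps.

Emit:
{"api": "arm_command", "payload": {"plan": [[0.12,0,0,0,0,0,0],[0.12,0,0,0,0,0,0]]}}

```text
clock: 21.95
tcp_pos: [0.6413, 0.0009, 0.0197]
ee_rot: [-0.0, 0.985, -0.173, 0.001]
ft_force: [-1.8, -0.7, 6.6]
gripper_width: 0.44
finger_force: 8.9
```

Emit:
{"api": "arm_command", "payload": {"plan": [[0.14,0,0,0,0,0,0],[0.14,0,0,0,0,0,0]]}}

```text
clock: 22.2
tcp_pos: [0.6413, 0.0009, 0.0198]
ee_rot: [-0.0, 0.985, -0.173, 0.001]
ft_force: [-1.6, 0.3, 5.7]
gripper_width: 0.431
finger_force: 11.6
```

Hardened: about 36.6 mm at 11.6 N. It goes to the tray, whose centre is about (0.545, 0.282).

Emit:
{"api": "arm_command", "payload": {"plan": [[0.14,0,0,-0.01,0,0,0],[0.14,0,0,-0.03,0,0,0],[0.14,0,0,-0.03,0,0,-10],[0.14,0,0,-0.03,0,0,-9.8],[0.14,-0.016,-0.046,0,0,0,0],[0.14,-0.016,-0.046,0,0,0,0],[0.14,-0.016,-0.046,0,0,0,0],[0.14,-0.016,-0.046,0,0,0,0]]}}

```text
clock: 23.2
tcp_pos: [0.5765, 0.1865, 0.1188]
ee_rot: [-0.0, 1.0, -0.001, -0.0]
ft_force: [0.6, -0.4, -2.2]
gripper_width: 0.433
finger_force: 11.4
```

Emit:
{"api": "arm_command", "payload": {"plan": [[0.14,-0.016,-0.046,0,0,0,0],[0.14,-0.016,-0.049,0,0,0,0],[0.14,0,0,0,0,0,0],[0.14,0,0,0,0,0,0]]}}

```text
clock: 23.7
tcp_pos: [0.5454, 0.2801, 0.1186]
ee_rot: [0.0, 1.0, -0.001, -0.0]
ft_force: [0.0, 0.3, -1.1]
gripper_width: 0.427
finger_force: 11.4
```

```bash
python3 - <<'E'
from off import *
f=grab_frame('scene')[:,:,::-1]; cv2.imwrite('pics/s2.png',f)
d=grab_frame('side')[:,:,::-1]; cv2.imwrite('pics/d2.png',d)
a=np.hstack([cv2.resize(f[130:300,165:520],(400,192)),cv2.resize(d[150:480,200:460],(378,480))[:192]]) if 0 else f
L=cv2.resize(d[160:480,140:480],(510,480)); R=cv2.resize(f[170:280,170:240],(290,456)); R=np.vstack([R,np.zeros((24,290,3),np.uint8)])
cv2.imwrite('pics/c3.png',cv2.convertScaleAbs(np.hstack([L,R]),alpha=1.6))
E
```

```text
(no output)
```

View pics/c3.png

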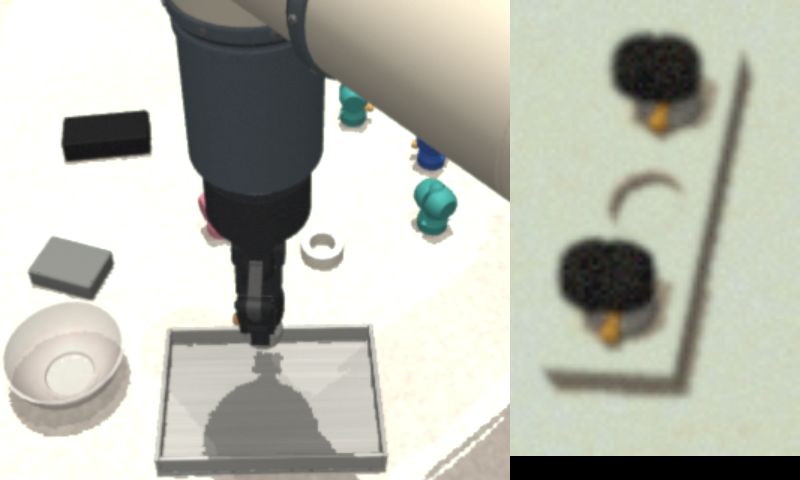

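The two soft ones stand upright in the outer sockets (crop (655,85) and (605,290)), and the held one is above the tray. I'll lower it.

Emit:
{"api": "arm_command", "payload": {"plan": [[0.14,0,0,0.03,0,0,0],[0.14,0,0,0.03,0,0,0],[0.14,0,0,0.02,0,0,0],[0.14,0,0,0.008,0,0,0],[0.14,0,0,0,0,0,0]]}}

```text
clock: 24.42
tcp_pos: [0.5459, 0.2795, 0.0308]
ee_rot: [0.0, 1.0, -0.002, -0.0]
ft_force: [0.2, -0.3, -1.2]
gripper_width: 0.432
finger_force: 11.4
```

Emit:
{"api": "arm_command", "payload": {"plan": [[0.14,0,0,0.002,0,0,0],[0.14,0,0,0.002,0,0,0],[0.14,0,0,0.001,0,0,0],[0.14,0,0,0,0,0,0]]}}

```text
clock: 24.92
tcp_pos: [0.5456, 0.2802, 0.0259]
ee_rot: [-0.0, 1.0, -0.001, 0.0]
ft_force: [-0.5, -0.2, -0.4]
gripper_width: 0.433
finger_force: 11.4
```

Emit:
{"api": "arm_command", "payload": {"plan": [[0.14,0,0,0.001,0,0,0],[0.14,0,0,0.001,0,0,0],[0.14,0,0,0,0,0,0]]}}

```text
clock: 25.3
tcp_pos: [0.5457, 0.2802, 0.0239]
ee_rot: [-0.0, 1.0, -0.001, 0.0]
ft_force: [-0.6, -0.2, -0.2]
gripper_width: 0.438
finger_force: 11.4
```

Emit:
{"api": "arm_command", "payload": {"plan": [[0.1,0,0,0,0,0,0],[0.0,0,0,0,0,0,0],[-0.2,0,0,0,0,0,0],[-0.4,0,0,0,0,0,0],[-0.4,0,0,0,0,0,0],[-0.4,0,0,-0.03,0,0,0],[-0.4,0,0,-0.05,0,0,0],[-0.4,0,0,-0.05,0,0,0]]}}

```text
clock: 26.3
tcp_pos: [0.5454, 0.2799, 0.1551]
ee_rot: [0.0, 1.0, -0.001, -0.0]
ft_force: [1.3, 1.2, 0.0]
gripper_width: 0.698
finger_force: 0.0
```

Emit:
{"api": "arm_command", "payload": {"plan": [[-0.4,-0.04,0,-0.04,0,0,0],[-0.4,-0.04,0,-0.04,0,0,0],[-0.4,-0.04,0,0,0,0,0],[-0.4,0,0,0,0,0,0],[-0.4,0,0,0,0,0,0]]}}

```text
clock: 26.92
tcp_pos: [0.4258, 0.2805, 0.2338]
ee_rot: [0.0, 1.0, -0.001, 0.0]
ft_force: [0.9, -0.0, -0.4]
gripper_width: 0.701
finger_force: 0.0
```

```bash
python3 - <<'E'
from off import *
o=sensors.get_obs(); print(o['clock'],o['tcp_pos'])
f=grab_frame('scene')[:,:,::-1]; d=grab_frame('side')[:,:,::-1]
cs,cd=get_calibration('scene'),get_calibration('side')
L=cv2.resize(d[160:480,140:480],(425,400)); R=cv2.resize(f[140:350,165:520],(370,219)); R=np.vstack([R,np.zeros((181,370,3),np.uint8)])
cv2.imwrite('pics/c4.png',cv2.convertScaleAbs(np.hstack([L,R]),alpha=1.6))
bs=[b[0]+[165,140] for b in blobs(f.max(2)[140:290,165:500]<45,60,3000)]
bd=[b[0]+[240,140] for b in blobs(d.max(2)[140:480,240:460]<45,60,3000)]
for x in bs:
  for y in bd:
    P,e=tri(cs,x,cd,y)
    if e<.006: print(x,y,P.round(4),e.round(4))
E
```

```text
26.925 [0.42579298 0.28051069 0.23379902]
[205.1 186.5] [363.1 172.3] [ 0.4842 -0.246   0.0492] 0.0021
[464.8 225.7] [316.4 409.1] [0.5461 0.2813 0.0434] 0.0018
[193.3 236.6] [301.5 172. ] [ 0.604  -0.2448  0.0492] 0.0021
```

View pics/c4.png

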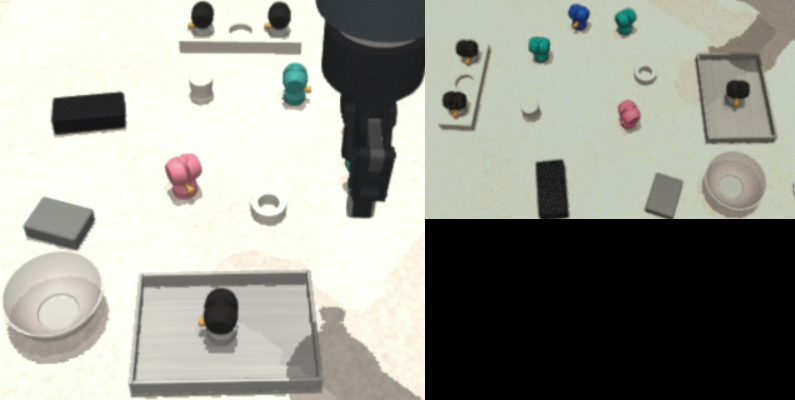

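The picture shows two electrodes upright in the rack and one upright in the tray. The bulbs sit +10.0 mm (rack) and +4.2 mm (tray) above their table height, so all are fully home, and the bystanders are where they were.

```bash
python3 -c "
from rig import order; print(order.close_job())"
```

```text
the job is handed in; nothing more can be done
None
```

The job is handed in at about 27 s: the two soft electrodes are upright and fully home in the outer rack sockets, the hardened one stands upright in the discard tray, and the bystanders look undisturbed in the last pictures.

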